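Clear the coffee-bar slab into the waste bin

TASK

First sweep the three pieces of rubbish (carton, crushed carton and paper wad) off the granite slab into the waste bin at its end, sliding them along rather than lifting them; then tip up the pan on the bin so that the little box in it also drops into the bin, and let the pan back down flat. Leave the tin caddy, the sugar dispenser and the glasses standing where they are.

Things in the scene. Friction and masses are not known exactly. Their poses are not given: they have to be found in the camera images.
- slab: Raised granite slab on a steel drawer base, fixed: 360 (its x) x 480 (its y) mm, top 170 mm above the counter. Origin: centre of its foot, on the counter; its x points away from the robot, its y to the left, give or take a few degrees. The bin stands against one of its two short ends (+y or -y), the glass rack against the other.
- bin: Open-topped steel waste bin, fixed, parallel to the slab and 2 mm from its end: 250 (its x) x 170 (its y) x 162 mm high, walls 4 mm; its rim is 8 mm below the slab's top. Origin: centre of its foot, on the counter. Its axes are parallel to the slab's. A tip-up pan hangs on its robot-side (-x) end.
- pan (a joint): Angle of the bin's tip-up pan: 0 lying flat, growing as its outer end is lifted, stop at 1.25 rad. The pan falls back slowly when let go. A shallow steel pan, 125 (x) x 130 (y) mm with walls 25 mm high on three sides, open towards the bin. Its outer end is the one nearest the robot.
- pan_hinge (a point): Middle of the pan's hinge line, which runs along the bin's y on the rim of the bin's robot-side end, at the pan's floor (166 mm above the counter; floor 4 mm thick). Axes turn with the pan.
- pan_handle (a point): Middle of the pan's handle bar: round, 10 mm thick, 100 mm long along the bin's y, 125 mm out from the hinge line (towards the robot) and 65 mm above it while the pan is flat, 40 mm clear above the pan's end wall. Axes turn with the pan.
- carton: Rubbish: empty closed cardboard sugar carton with a pale paper band, 96 x 88 x 36 mm high, about 40 g. Origin: its centre. Lies on the slab.
- crushed: Rubbish: crushed cardboard carton, 90 x 90 mm, 40 mm high on its -y half and 30 mm on the other, about 40 g. Origin: its centre, 20 mm above its underside. Lies on the slab.
- wad: Rubbish: wad of crumpled white paper, 6-lobed, 92 to 105 mm across, 52 mm high, about 30 g. Origin: its centre, 26 mm above its underside. Lies on the slab.
- offcut: Rubbish: plain little cardboard box, 70 x 60 x 36 mm high, about 40 g, lying in the tip-up pan. Origin: centre of its underside.
- caddy: Closed round tin caddy with lid, 87 mm across, 86 mm high, 0.6 kg, standing loose near the middle of one long edge of the slab. Origin: centre of its foot. Leave alone.
- dispenser: White plastic push dispenser for sugar cubes, 84 x 84 mm foot, 120 mm high, 0.7 kg, standing loose near the middle of the other long edge of the slab. Origin: centre of its foot. Leave alone.
- rack: Low steel rack, fixed on the counter at the slab's other end, 200 (x) x 140 (y) x 30 mm high. Origin: centre of its foot.
- glass0: Small upturned glass, 60 mm across, 70 mm high, standing loose on the rack (top 100 mm above the counter). Origin: centre of its lower end. Leave alone.
- glass1: Small upturned glass, 60 mm across, 70 mm high, standing loose on the rack (top 100 mm above the counter). Origin: centre of its lower end. Leave alone.
- glass2: Small upturned glass, 60 mm across, 70 mm high, standing loose on the rack (top 100 mm above the counter). Origin: centre of its lower end. Leave alone.
- glass3: Small upturned glass, 60 mm across, 70 mm high, standing loose on the rack (top 100 mm above the counter). Origin: centre of its lower end. Leave alone.
Not all that is in view belongs to the job. What is shaped like the crushed but blue or turquoise is not meant.

How it is judged:
By the outcome, as a careful person would: the job done as asked, in the order asked, and still so for the second after the job is handed in, with the robot touching nothing.
It also fails if it takes over 69 s, if anything falls off the work surface, if the arm or the gripper's body presses on something with over 40 N, if the wrist force passes 120 N, or if a joint passes its speed limit or range.

ROBOT

A 7-joint arm with a two-finger parallel gripper is mounted at the origin on the work surface. World frame = base frame: x ahead of the robot, y to its left, z up, the work surface at z = 0. Lengths are in m, angles in rad, forces in N, time in s.
With the tool pointing down it reaches from about 0.425 to 0.925 m from the base axis. Payload 6.8 kg.
Tool frame: the origin (TCP) lies at the very end of the fingers, on their centre line; the grasp point (between the pads) lies 19 mm behind it; z points along the fingers, x is the direction in which the jaws open and shut, and the axes are right-handed (so a half turn about z gives the same grasp; the last joint's range is limited). The gripper opens to 85 mm and grips with 20 to 120 N. Pads are 22 mm wide; open, the fingers measure 114 mm over their backs; the gripper's body (76 mm by 85 mm) begins 54 mm behind the grasp point. The pads swing forward as they close: fully open they stand 13 mm farther back than shut.
Start: joints at [1.109, 0.477, 0.022, 1.555, -0.011, 1.109, -0.083], TCP at [0.234, -0.633, 0.231] pointing down, gripper open.
Joint ranges: [-2.96, 2.96], [-0.34, 2.1], [-1.41, 1.46], [0.24, 2.44], [-1.37, 4.51], [0.17, 1.92], [-2.96, 2.96]. Speed limits (rad/s): [2.39, 2.39, 3.14, 3.14, 3.14, 3.14, 3.14].

INTERFACE

Orientations are given as a rotation vector (axis times angle).
In Python, from bench import get_obs, imaging, hand_in gives the robot as it stands.
- The arm moves only by the tool send_rows, never from a script. Its argument "motion" is a list of rows, each an object with "dp": the shift along the world's x, y, z in m, a list of three; "rot": the turn, a rotation vector about the world's x, y, z in rad, a list of three; "grip": the finger opening in m, from 0 to 0.0854. In form: [{"dp": [dx, dy, dz], "rot": [ax, ay, az], "grip": grip}, ...]. A call has 1 to 20 rows; each row shifts and turns the pose as measured when the row begins; what a row does not reach is not made up. A row lasts 1/8 s, in which the tool goes at most 62.5 mm and 10.7 degrees, less where a joint would pass 70% of its speed; a pose out of reach is approached as far as the arm can. A call is refused whole if a number of a shift passes 0.0625 or a number of a turn 0.188, either way. A call with a gripper value outside its range is refused whole. The fingers move at their own pace and stop on an object; "grip_force" is the grip in N (left out, the last holds). Time passes only in rows, so rows that do not move let the fingers close. It gives the time, the measured TCP pose, the force and the opening at its end, in the units of the state.
- get_obs(): the state, without advancing time (a new reading comes with each control period).
- imaging.grab_frame(name): name is "side" or "top" or "wrist"; returns a dict with "img" (480x640x3 uint8, red, green, blue), "fx", "fy", "cx", "cy" (pixels), "R" (3x3) and "t" (3): a world point X has camera coordinates R X + t. Camera axes: x right, y down, z forward; pixel columns grow to the right and rows downward; lengths in m; the calibration is good to about 2 mm. The wrist camera is an equidistant fisheye: a pixel r from the principal point sees the ray r / f radians off the axis. A picture is of the moment at which its call begins. There is no depth.
- hand_in(): hands the job in, once; it reports no verdict.
The state is a dict: "clock": time; "joints": joint angles; "qvel": joint speeds; "tau": joint torques, N m; "tcp_pos": TCP position; "orientation": TCP orientation; "contact_force": force on the tool from outside, world axes, zero at the start; "moment": the same for the moment, N m; "grip_width": finger opening in m.
Only numpy, scipy, OpenCV 4.12 (cv2) and the standard library are available. Lean on these libraries where they do the work, as an engineer would, in place of code of your own. Each camera call takes 0.05 s, during which the arm holds its last target. There are 200 camera calls.

## Working session

There is one attempt and no reset: what is moved stays moved. The work goes in short steps, Python scripts to look and compute and a tool call to move; the robot and the scene stay as the last step left them, time stands still between calls to the robot, and variables do not carry over. Pictures are saved under pics/ and viewed, about 8 in all and at most 12, crops included, and the job is handed in when it is done.

Besides the shell and the picture viewer there is one more tool, called after "Emit:" as a command line: name --argument value ..., lists and objects as JSON in quotes. send_rows: Moves the arm, as the interface text tells. Its arguments: {"type":"object","properties":{"motion":{"type":"array","items":{"type":"object","properties":{"dp":{"type":"array","items":{"type":"number"}},"rot":{"type":"array","items":{"type":"number"}},"grip":{"type":"number"}}}},"grip_force":{"type":"number"}},"required":["motion"]}

```bash
mkdir -p pics; ls
python3 - <<'E'
from bench import get_obs, imaging
import cv2,pickle
F={}
for n in("top","side"):
    f=imaging.grab_frame(n);F[n]=f
    cv2.imwrite(f"pics/{n}0.png",f["img"][:,:,::-1]);print(n,f["fx"],f["cx"],f["cy"],f["R"],f["t"])
pickle.dump(F,open("f0.pkl","wb"));print(get_obs())
E
```

```text
pics
top 565.1013470226162 319.86486025015756 238.55076786814885 [[ 0.01600152 -0.99987122 -0.00122343]
 [-0.98519404 -0.01555772 -0.17073565]
 [ 0.17069463  0.00393735 -0.98531611]] [0.08097147 0.50761493 1.49109656]
side 618.1503301343298 329.72931974841265 243.4085829552118 [[ 0.14370991 -0.98957267  0.0096639 ]
 [-0.71204705 -0.11017835 -0.69343329]
 [ 0.68726739  0.09277209 -0.72045602]] [0.02608458 0.47589153 1.57086181]
{'clock': 0.1, 'joints': array([ 1.10887234,  0.47771906,  0.0223305 ,  1.55631285, -0.01151991,
        1.10929812, -0.08310634]), 'qvel': array([-0.00015742, -0.00414564,  0.00016732, -0.00185783, -0.0023069 ,
       -0.00160295,  0.00096316]), 'tau': array([ 6.71112095e-03, -5.97751844e+01,  1.61437400e+00, -2.81950879e+01,
        1.27449693e-02,  5.01647213e-03,  3.43397596e-05]), 'tcp_pos': array([ 0.23370482, -0.63270296,  0.23043838]), 'orientation': array([-2.57704442e+00,  1.79531356e+00,  2.15437561e-03]), 'contact_force': array([ 0.22653623, -0.46324991, -0.04987286]), 'moment': array([-0.04386071,  0.01729782, -0.02487689]), 'grip_width': 0.08547295822074022}
```

View pics/top0.png

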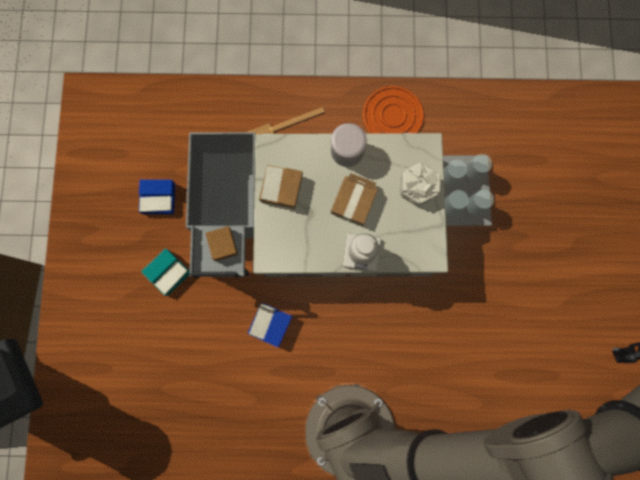

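View pics/side0.png

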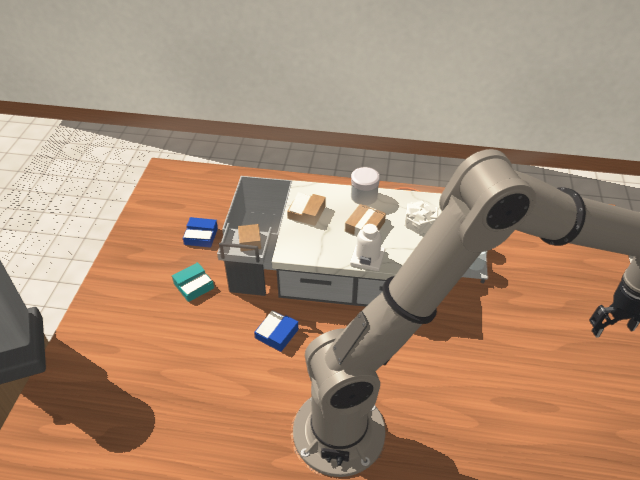

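The bin is at the slab's +y end (left in the top image), with the pan towards the robot. In the top view:

| Thing | Pixel position |
|---|---|
| Carton | (281,187) |
| Crushed | (355,200) |
| Wad | (420,183) |
| Caddy | (348,140) |
| Dispenser | (362,250) |
| Offcut | (221,243) |

Next I'll turn these into metric positions.

```bash
cat > h.py <<'E'
import numpy as np,cv2
def ray(f,uv,z):
    uv=np.atleast_2d(np.float64(uv)); d=np.c_[(uv[:,0]-f["cx"])/f["fx"],(uv[:,1]-f["cy"])/f["fy"],np.ones(len(uv))]@f["R"]
    c=-f["R"].T@f["t"]; return (c+d*((z-c[2])/d[:,2])[:,None])[:,:2]
def blob(m,box):
    k=np.zeros_like(m);x0,y0,x1,y1=box;k[y0:y1,x0:x1]=m[y0:y1,x0:x1]
    cs,_=cv2.findContours(k,cv2.RETR_EXTERNAL,cv2.CHAIN_APPROX_NONE)
    return max(cs,key=cv2.contourArea)[:,0]
E
python3 - <<'E'
import pickle,cv2,numpy as np
from h import *
np.set_printoptions(precision=3,suppress=True)
f=pickle.load(open("f0.pkl","rb"))["top"];im=f["img"];hsv=cv2.cvtColor(im,cv2.COLOR_RGB2HSV)
H,S,V=cv2.split(hsv)
rect=lambda c,z:cv2.minAreaRect(ray(f,c,z).astype(np.float32)*1000)
def rep(n,m,box,z):
    c=blob(m.astype(np.uint8),box);p=ray(f,c,z);r=rect(c,z);print(n,np.array(r[0]),np.array(r[1]),r[2],"min",p.min(0),"max",p.max(0))
slab=((S<60)&(V>110))
rep("slab",cv2.morphologyEx(slab.astype(np.uint8),cv2.MORPH_CLOSE,np.ones((5,5))),(248,125,455,280),.17)
brown=(S>90)&(V>40)&(H<22)
rep("crushed brown",brown,(320,165,390,235),.2)
rep("carton brown",brown,(258,160,310,215),.206)
rep("offcut",brown,(200,222,242,265),.206)
big=cv2.resize(im[115:290,180:500],None,fx=2.5,fy=2.5,interpolation=cv2.INTER_CUBIC)
cv2.imwrite("pics/crop.png",big[:,:,::-1])
E
```

```text
slab [592.499   9.931] [381.224 526.625] 1.5556246042251587 min [ 0.398 -0.25 ] max [0.783 0.278]
crushed brown [581.661   4.148] [ 88.238 111.905] 68.61442565917969 min [ 0.517 -0.051] max [0.643 0.06 ]
carton brown [608.365 186.413] [89.759 96.611] 78.25203704833984 min [0.555 0.137] max [0.654 0.237]
offcut [463.037 327.393] [74.629 61.36 ] 18.025094985961914 min [0.424 0.29 ] max [0.506 0.365]
```

View pics/crop.png

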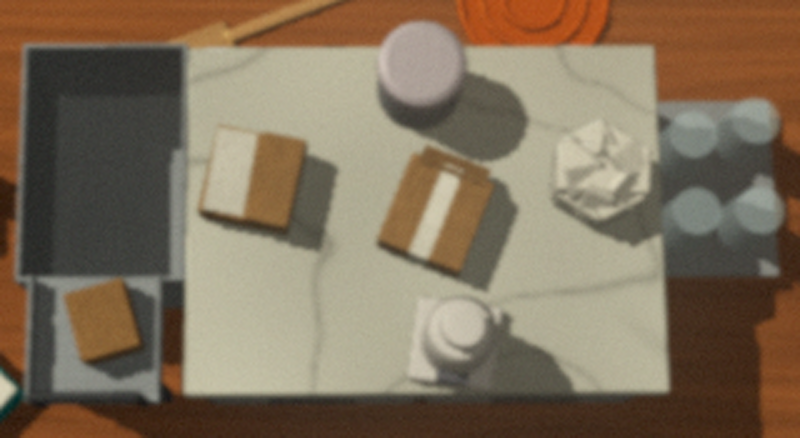

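The crop (2.5x) shows these positions:

| Feature | Crop pixels |
|---|---|
| Slab corners | (187,45), (655,45), (668,393), (183,395) |
| Bin outer rim | columns 18–187, rows 45–278 |
| Pan | columns 28–162, rows 278–402 |
| Caddy lid | centre (421,62), radius 43 |
| Dispenser foot | columns 410–495, rows 296–385 |

Both neighbours leave a lane around crop rows 120–290.

Run:
```python
import pickle,numpy as np
from h import *
np.set_printoptions(precision=3,suppress=True)
f=pickle.load(open("f0.pkl","rb"))["top"]
def P(n,pts,z): print(n,ray(f,np.array(pts)/2.5+[180,115],z).round(3).tolist())
P("slab",[(187,45),(655,45),(668,393),(183,395)],.17)
P("binrim far-l, near-l,near-r",[(22,45),(16,278),(187,278)],.162)
P("caddy lid c,near,left,right",[(421,62),(421,108),(378,65),(465,65)],.256)
P("disp foot corners",[(415,296),(410,380),(488,386),(500,310)],.175)
P("disp top",[(465,325)],.285)
P("carton corners top",[(218,125),(305,137),(288,230),(202,212)],.206)
P("crushed",[(425,148),(492,165),(460,275),(378,243)],.205)
P("wad c,top,bot,l,r",[(602,170),(602,118),(602,222),(553,170),(652,170)],.196)
P("pan corners",[(28,278),(28,402),(163,402),(163,278)],.191)
P("glass",[(692,130),(755,120)],.1)
f=pickle.load(open("f0.pkl","rb"))["side"]
import cv2
cv2.imwrite("pics/side_crop.png",cv2.resize(f["img"][165:300,205:400],None,fx=4,fy=4,interpolation=cv2.INTER_CUBIC)[:,:,::-1])
```

```text
slab [[0.757, 0.26], [0.765, -0.221], [0.405, -0.226], [0.396, 0.251]]
binrim far-l, near-l,near-r [[0.758, 0.432], [0.512, 0.425], [0.515, 0.253]]
caddy lid c,near,left,right [[0.712, 0.023], [0.666, 0.023], [0.708, 0.065], [0.709, -0.019]]
disp foot corners [[0.498, 0.024], [0.413, 0.028], [0.409, -0.049], [0.485, -0.061]]
disp top [[0.451, -0.017]]
carton corners top [[0.661, 0.222], [0.65, 0.135], [0.556, 0.15], [0.572, 0.235]]
crushed [[0.641, 0.016], [0.625, -0.05], [0.514, -0.019], [0.544, 0.062]]
wad c,top,bot,l,r [[0.624, -0.16], [0.678, -0.161], [0.571, -0.159], [0.623, -0.111], [0.625, -0.21]]
pan corners [[0.507, 0.406], [0.384, 0.399], [0.386, 0.268], [0.509, 0.273]]
glass [[0.696, -0.274], [0.709, -0.342]]
```

View pics/side_crop.png

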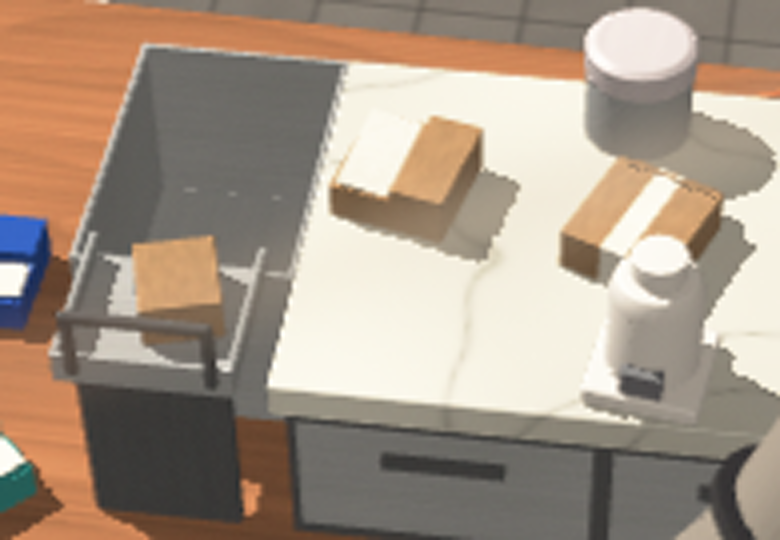

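In the enlarged side view, the left carton (display pixels about (405,180)) has a step in its top, so it is the crushed one. The middle carton is the plain banded one. The pan handle bar runs from (65,320) to (215,335), and the lane between caddy and dispenser is clear.

Lane at x 0.498–0.668, bin at x 0.515–0.758, slab end at y≈0.256. I'll move above the gap behind the leftmost piece.

Emit:
send_rows --motion '[{"dp": [0.02, 0.038, 0.012], "rot": [0, 0, 0.061], "grip": 0.045}, {"dp": [0.02, 0.038, 0.012], "rot": [0, 0, 0.061], "grip": 0.045}, {"dp": [0.02, 0.038, 0.012], "rot": [0, 0, 0.061], "grip": 0.045}, {"dp": [0.02, 0.038, 0.012], "rot": [0, 0, 0.061], "grip": 0.045}, {"dp": [0.02, 0.038, 0.012], "rot": [0, 0, 0.061], "grip": 0.045}, {"dp": [0.02, 0.038, 0.012], "rot": [0, 0, 0.061], "grip": 0.045}, {"dp": [0.02, 0.038, 0.012], "rot": [0, 0, 0.061], "grip": 0.045}, {"dp": [0.02, 0.038, 0.012], "rot": [0, 0, 0.061], "grip": 0.045}, {"dp": [0.02, 0.038, 0.012], "rot": [0, 0, 0.061], "grip": 0.045}, {"dp": [0.02, 0.038, 0.012], "rot": [0, 0, 0.061], "grip": 0.045}, {"dp": [0.02, 0.038, 0.0], "rot": [0, 0, 0.061], "grip": 0.045}, {"dp": [0.02, 0.038, 0.0], "rot": [0, 0, 0.061], "grip": 0.045}, {"dp": [0.02, 0.038, 0.0], "rot": [0, 0, 0.061], "grip": 0.045}, {"dp": [0.02, 0.038, 0.0], "rot": [0, 0, 0.061], "grip": 0.045}, {"dp": [0.02, 0.038, 0.0], "rot": [0, 0, 0.061], "grip": 0.045}, {"dp": [0.02, 0.038, 0.0], "rot": [0, 0, 0.061], "grip": 0.045}, {"dp": [0.02, 0.038, 0.0], "rot": [0, 0, 0.061], "grip": 0.045}, {"dp": [0.02, 0.038, 0.0], "rot": [0, 0, 0.061], "grip": 0.045}, {"dp": [0.01, 0.038, 0.0], "rot": [0, 0, 0.061], "grip": 0.045}, {"dp": [0.0, 0.038, 0.0], "rot": [0, 0, 0.061], "grip": 0.045}]'

```text
clock: 2.6
tcp_pos: [0.6065, 0.1507, 0.3455]
orientation: [3.135, 0.053, -0.022]
contact_force: [-0.0, 0.1, -1.3]
grip_width: 0.0453
```

Emit:
send_rows --motion '[{"dp": [0, -0.026, 0], "rot": [0, 0, 0], "grip": 0.045}, {"dp": [0, -0.026, -0.01], "rot": [0, 0, 0], "grip": 0.045}, {"dp": [0, 0, -0.03], "rot": [0, 0, 0], "grip": 0.045}, {"dp": [0, 0, -0.035], "rot": [0, 0, 0], "grip": 0.045}, {"dp": [0, 0, -0.035], "rot": [0, 0, 0], "grip": 0.045}, {"dp": [0, 0, -0.02], "rot": [0, 0, 0], "grip": 0.045}, {"dp": [0, 0, 0], "rot": [0, 0, 0], "grip": 0.045}]'

```text
clock: 3.48
tcp_pos: [0.6037, 0.1017, 0.2088]
orientation: [3.136, 0.067, -0.031]
contact_force: [0.9, -1.1, 0.3]
grip_width: 0.045
```

Emit:
send_rows --motion '[{"dp": [0, 0, -0.02], "rot": [0, 0, -0.02], "grip": 0.045}, {"dp": [0, 0, -0.01], "rot": [0, 0, 0], "grip": 0.045}, {"dp": [0, 0, 0], "rot": [0, 0, 0], "grip": 0.045}, {"dp": [0, 0.01, 0], "rot": [0, 0, 0], "grip": 0.045}, {"dp": [0, 0.015, 0], "rot": [0, 0, 0], "grip": 0.045}, {"dp": [0, 0.015, 0], "rot": [0, 0, 0], "grip": 0.045}, {"dp": [0, 0.015, 0], "rot": [0, 0, 0], "grip": 0.045}, {"dp": [0, 0.015, 0], "rot": [0, 0, 0], "grip": 0.045}, {"dp": [0, 0.015, 0], "rot": [0, 0, 0], "grip": 0.045}, {"dp": [0, 0.015, 0], "rot": [0, 0, 0], "grip": 0.045}]'

```text
clock: 4.72
tcp_pos: [0.6051, 0.21, 0.1803]
orientation: [3.138, 0.034, -0.023]
contact_force: [-0.1, 0.0, 0.3]
grip_width: 0.0449
```

Emit:
send_rows --motion '[{"dp": [0, 0.015, 0], "rot": [0, 0, 0], "grip": 0.045}, {"dp": [0, 0.015, 0], "rot": [0, 0, 0], "grip": 0.045}, {"dp": [0, 0.015, 0], "rot": [0, 0, 0], "grip": 0.045}, {"dp": [0, 0.015, 0], "rot": [0, 0, 0], "grip": 0.045}, {"dp": [0, 0.01, 0], "rot": [0, 0, 0], "grip": 0.045}, {"dp": [0, 0, 0.03], "rot": [0, 0, 0], "grip": 0.045}, {"dp": [0, 0, 0.06], "rot": [0, 0, 0], "grip": 0.045}, {"dp": [0, 0, 0.03], "rot": [0, 0, 0], "grip": 0.045}]'

```text
clock: 5.72
tcp_pos: [0.6027, 0.2866, 0.2997]
orientation: [3.136, 0.038, -0.034]
contact_force: [0.4, -0.4, -0.1]
grip_width: 0.0452
```

Run:
```python
from bench import imaging
import cv2,numpy as np
t=imaging.grab_frame("top")["img"][115:290,180:500];s=imaging.grab_frame("side")["img"][150:325,180:500]
cv2.imwrite("pics/p1.png",cv2.resize(np.vstack([t,s]),None,fx=1.7,fy=1.7)[:,:,::-1])
```

```text
(no output)
```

View pics/p1.png

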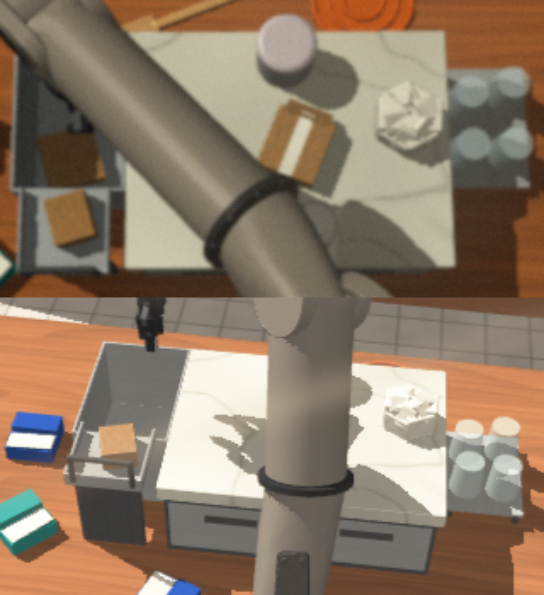

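The crushed carton is in the bin (top crop (70,157)), and everything else stands as before. Next is the banded carton: I'll go behind it at about (0.578, -0.082).

Emit:
send_rows --motion '[{"dp": [0, -0.03, 0.01], "rot": [0, 0, 0], "grip": 0.045}, {"dp": [0, -0.045, 0.01], "rot": [0, 0, 0], "grip": 0.045}, {"dp": [-0.005, -0.05, 0], "rot": [0, 0, 0], "grip": 0.045}, {"dp": [-0.005, -0.05, 0], "rot": [0, 0, 0], "grip": 0.045}, {"dp": [-0.005, -0.05, 0], "rot": [0, 0, 0], "grip": 0.045}, {"dp": [-0.005, -0.05, 0], "rot": [0, 0, 0], "grip": 0.045}, {"dp": [-0.005, -0.04, 0], "rot": [0, 0, 0], "grip": 0.045}, {"dp": [0, -0.03, 0], "rot": [0, 0, 0], "grip": 0.045}, {"dp": [0, 0, 0], "rot": [0, 0, 0], "grip": 0.045}]'

```text
clock: 6.95
tcp_pos: [0.5724, -0.0704, 0.3123]
orientation: [3.135, 0.032, -0.048]
contact_force: [-1.1, 0.3, 0.7]
grip_width: 0.045
```

Emit:
send_rows --motion '[{"dp": [0.004, -0.012, -0.01], "rot": [0, -0.03, 0], "grip": 0.045}, {"dp": [0.002, 0, -0.03], "rot": [0, 0, 0], "grip": 0.045}, {"dp": [0, 0, -0.035], "rot": [0, 0, 0], "grip": 0.045}, {"dp": [0, 0, -0.025], "rot": [0, 0, 0], "grip": 0.045}, {"dp": [0, 0, -0.01], "rot": [0, 0, 0], "grip": 0.045}, {"dp": [0, 0, 0], "rot": [0, 0, 0], "grip": 0.045}]'

```text
clock: 7.7
tcp_pos: [0.5779, -0.0758, 0.1969]
orientation: [3.138, 0.041, -0.003]
contact_force: [0.9, -0.2, 0.1]
grip_width: 0.0449
```

Emit:
send_rows --motion '[{"dp": [0, -0.002, -0.012], "rot": [0, 0, -0.01], "grip": 0.045}, {"dp": [0, 0, -0.005], "rot": [0, 0, 0], "grip": 0.045}, {"dp": [0, 0.005, 0], "rot": [0, 0, 0], "grip": 0.045}, {"dp": [0, 0.01, 0], "rot": [0, 0, 0], "grip": 0.045}, {"dp": [0, 0.012, 0], "rot": [0, 0, 0], "grip": 0.045}, {"dp": [0, 0.015, 0], "rot": [0, 0, 0], "grip": 0.045}, {"dp": [0, 0.015, 0], "rot": [0, 0, 0], "grip": 0.045}, {"dp": [0, 0.015, 0], "rot": [0, 0, 0], "grip": 0.045}, {"dp": [0, 0.015, 0], "rot": [0, 0, 0], "grip": 0.045}, {"dp": [0, 0.015, 0], "rot": [0, 0, 0], "grip": 0.045}, {"dp": [0, 0.015, 0], "rot": [0, 0, 0], "grip": 0.045}, {"dp": [0, 0.015, 0], "rot": [0, 0, 0], "grip": 0.045}]'

```text
clock: 9.2
tcp_pos: [0.5796, 0.0643, 0.182]
orientation: [3.138, 0.025, 0.006]
contact_force: [-0.2, -1.5, 1.0]
grip_width: 0.0453
```

Run:
```python
from bench import imaging
import cv2,numpy as np
t=imaging.grab_frame("top")["img"][115:290,180:500];s=imaging.grab_frame("side")["img"][150:325,180:500]
cv2.imwrite("pics/p2.png",cv2.resize(np.vstack([t,s]),None,fx=1.7,fy=1.7)[:,:,::-1])
```

```text
(no output)
```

View pics/p2.png

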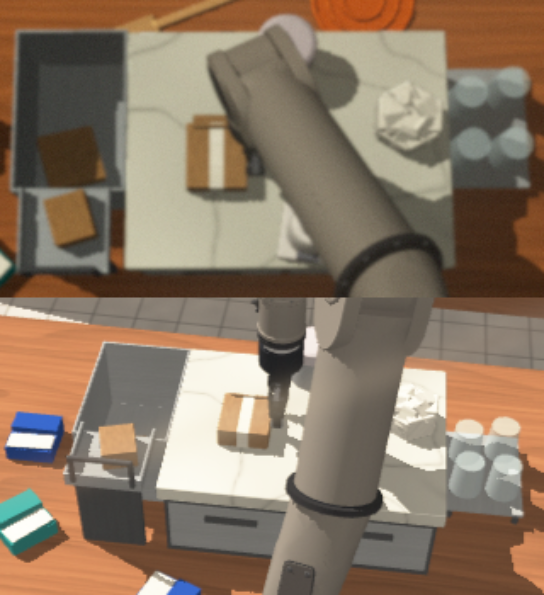

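The carton is squared up on the fingers, at top crop (217,155). Its near edge is almost in line with the bin's near wall, so I'll push on slightly diagonally towards +x.

Emit:
send_rows --motion '[{"dp": [0.002, 0.012, -0.002], "rot": [0, 0, 0], "grip": 0.045}, {"dp": [0.003, 0.012, 0], "rot": [0, 0, 0], "grip": 0.045}, {"dp": [0.003, 0.012, 0], "rot": [0, 0, 0], "grip": 0.045}, {"dp": [0.003, 0.012, 0], "rot": [0, 0, 0], "grip": 0.045}, {"dp": [0.003, 0.012, 0], "rot": [0, 0, 0], "grip": 0.045}, {"dp": [0.003, 0.012, 0], "rot": [0, 0, 0], "grip": 0.045}, {"dp": [0.003, 0.012, 0], "rot": [0, 0, 0], "grip": 0.045}, {"dp": [0.003, 0.012, 0], "rot": [0, 0, 0], "grip": 0.045}]'

```text
clock: 10.3
tcp_pos: [0.6043, 0.1666, 0.1798]
orientation: [3.139, 0.026, 0.006]
contact_force: [-1.3, -1.1, 0.1]
grip_width: 0.045
```

Run:
```python
from bench import imaging
import cv2,numpy as np
from h import *
f=imaging.grab_frame("top");im=f["img"]
cv2.imwrite("pics/t3.png",im[:,:,::-1])
H,S,V=cv2.split(cv2.cvtColor(im,cv2.COLOR_RGB2HSV))
m=((S>90)&(V>90)&(H<22)).astype(np.uint8)
c=blob(m,(200,160,330,226))
print(c.min(0),c.max(0),cv2.minAreaRect(ray(f,c,.206).astype(np.float32)*1000))
```

```text
[244 176] [287 222] ((577.5711059570312, 225.9339141845703), (109.02771759033203, 89.2063217163086), 15.025822639465332)
```

Emit:
send_rows --motion '[{"dp": [0, 0.012, 0], "rot": [0, 0, 0], "grip": 0.045}, {"dp": [0, 0.012, 0], "rot": [0, 0, 0], "grip": 0.045}, {"dp": [0, 0.012, 0], "rot": [0, 0, 0], "grip": 0.045}]'

```text
clock: 10.72
tcp_pos: [0.6113, 0.1993, 0.1813]
orientation: [3.132, 0.02, 0.024]
contact_force: [19.2, -17.2, 3.4]
grip_width: 0.0447
```

Run:
```python
from bench import imaging
import cv2,numpy as np
t=imaging.grab_frame("top")["img"][115:290,180:500];s=imaging.grab_frame("side")["img"][150:325,180:500]
cv2.imwrite("pics/p3.png",cv2.resize(np.vstack([t,s]),None,fx=1.7,fy=1.7)[:,:,::-1])
```

```text
(no output)
```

View pics/p3.png

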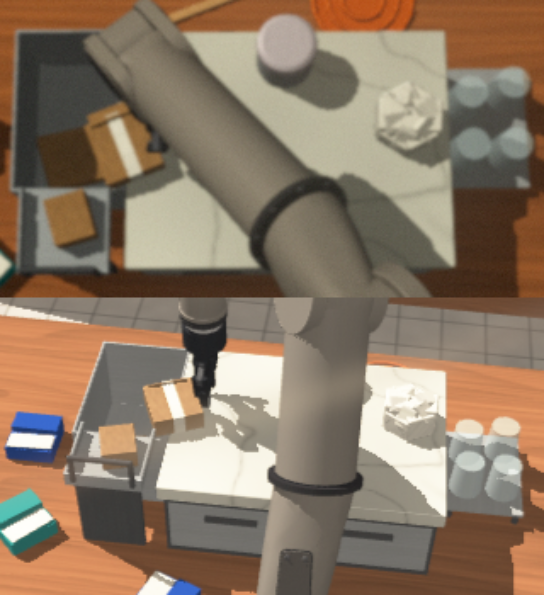

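The carton has yawed about 28°, and its near corner (crop (103,187), about x .514, y .284) is caught on the pan's side wall. That explains the 19 N reading. I'll back off, then nudge it along +x from its robot side.

Emit:
send_rows --motion '[{"dp": [0, -0.025, 0], "rot": [0, 0, 0], "grip": 0.045}, {"dp": [0, -0.01, 0.02], "rot": [0, 0, 0], "grip": 0.045}, {"dp": [0, 0, 0.05], "rot": [0, 0, 0], "grip": 0.0}, {"dp": [-0.03, 0.01, 0.04], "rot": [0, 0, 0], "grip": 0.0}, {"dp": [-0.04, 0.02, 0], "rot": [0, 0, 0], "grip": 0.0}, {"dp": [-0.03, 0.02, 0], "rot": [0, 0, 0], "grip": 0.0}, {"dp": [-0.015, 0.01, 0], "rot": [0, 0, 0], "grip": 0.0}, {"dp": [0, 0, 0], "rot": [0, 0, 0], "grip": 0.0}]'

```text
clock: 11.82
tcp_pos: [0.4935, 0.2323, 0.3041]
orientation: [3.14, 0.026, 0.039]
contact_force: [0.3, -0.6, -0.6]
grip_width: 0.0004
```

Run:
```python
from bench import imaging
import cv2,numpy as np
t=imaging.grab_frame("top");s=imaging.grab_frame("side")["img"][150:325,180:500]
import pickle;pickle.dump(t,open("t4.pkl","wb"))
cv2.imwrite("pics/p4.png",cv2.resize(np.vstack([t["img"][115:290,180:500],s]),None,fx=1.7,fy=1.7)[:,:,::-1])
```

```text
(no output)
```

View pics/p4.png

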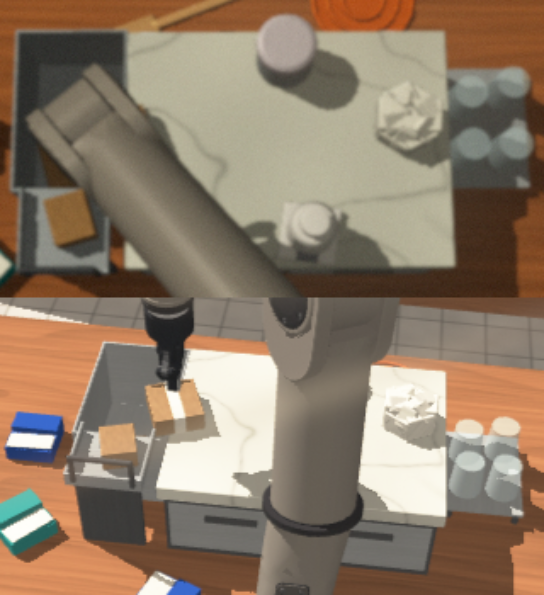

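Run:
```python
import pickle,numpy as np
from h import *
f=pickle.load(open("f0.pkl","rb"))["side"]
d=np.array([(147,385),(190,380),(203,405),(153,414)],float)
print(ray(f,np.c_[180+d[:,0]/1.7,150+(d[:,1]-297.5)/1.7],.206).round(3))
```

```text
[[0.597 0.308]
 [0.622 0.235]
 [0.562 0.201]
 [0.526 0.282]]
```

The side view agrees: the near edge runs from (.562,.201) to (.526,.282). I'll descend at x .493 and push along +x.

Emit:
send_rows --motion '[{"dp": [0, 0.003, -0.02], "rot": [0, 0.02, 0], "grip": 0.0}, {"dp": [0, 0, -0.04], "rot": [0, 0, 0], "grip": 0.0}, {"dp": [0, 0, -0.035], "rot": [0, 0, 0], "grip": 0.0}, {"dp": [0, 0, -0.015], "rot": [0, 0, 0], "grip": 0.0}, {"dp": [0, 0, -0.003], "rot": [0, 0, 0], "grip": 0.0}]'

```text
clock: 12.55
tcp_pos: [0.4982, 0.2295, 0.1815]
orientation: [3.139, 0.007, -0.005]
contact_force: [0.6, 0.2, 0.4]
grip_width: -0.0001
```

Emit:
send_rows --motion '[{"dp": [0.008, 0.003, 0], "rot": [0, 0, 0], "grip": 0.0}, {"dp": [0.01, 0.003, 0], "rot": [0, 0, 0], "grip": 0.0}, {"dp": [0.01, 0, 0], "rot": [0, 0, 0], "grip": 0.0}, {"dp": [0.01, 0, 0], "rot": [0, 0, 0], "grip": 0.0}, {"dp": [0.01, 0, 0], "rot": [0, 0, 0], "grip": 0.0}, {"dp": [0.01, 0, 0], "rot": [0, 0, 0], "grip": 0.0}, {"dp": [0.006, 0, 0], "rot": [0, 0, 0], "grip": 0.0}]'

```text
clock: 13.42
tcp_pos: [0.5695, 0.2367, 0.1848]
orientation: [3.142, 0.004, 0.003]
contact_force: [1.2, -0.5, -0.4]
grip_width: 0.0002
```

```bash
cat >> h.py <<'E'
def brown(im): 
    H,S,V=cv2.split(cv2.cvtColor(im,cv2.COLOR_RGB2HSV)); return ((S>80)&(V>110)&(H<22)).astype(np.uint8)
E
python3 - <<'E'
from bench import imaging
from h import *
for n,b in(("side",(258,180,310,260)),):
    f=imaging.grab_frame(n);c=blob(brown(f["img"]),b);h=cv2.convexHull(c)[:,0]
    print(cv2.contourArea(h),c.min(0),c.max(0));q=cv2.approxPolyDP(h[:,None],4,True)[:,0];print(q.tolist());print(ray(f,q,.206).round(3).tolist())
E
```

```text
287.0 [258 220] [274 248]
[[270, 220], [274, 229], [259, 248], [258, 224]]
[[0.52, 0.28], [0.486, 0.261], [0.405, 0.287], [0.499, 0.311]]
```

Run:
```python
from bench import imaging
import cv2,numpy as np
t=imaging.grab_frame("top")["img"][115:290,180:500];s=imaging.grab_frame("side")["img"][150:325,180:500]
cv2.imwrite("pics/p5.png",cv2.resize(np.vstack([t,s]),None,fx=1.7,fy=1.7)[:,:,::-1])
```

```text
(no output)
```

View pics/p5.png

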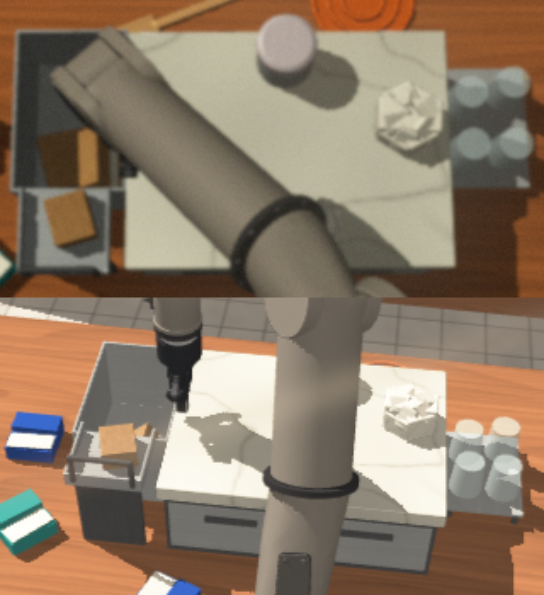

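The carton has dropped into the bin and stands inside against the slab-side wall (crop (88,157)). Now the wad: I'll first nudge it about 38 mm towards the robot so that it clears the caddy, then sweep it.

Emit:
send_rows --motion '[{"dp": [0, -0.01, 0.04], "rot": [0, 0, 0], "grip": 0.0}, {"dp": [0, -0.01, 0.05], "rot": [0, 0, 0], "grip": 0.0}, {"dp": [0.01, -0.03, 0.04], "rot": [0, 0, 0], "grip": 0.0}, {"dp": [0.015, -0.044, 0.01], "rot": [0, 0, 0], "grip": 0.0}, {"dp": [0.015, -0.044, 0], "rot": [0, 0, 0], "grip": 0.0}, {"dp": [0.015, -0.044, 0], "rot": [0, 0, 0], "grip": 0.0}, {"dp": [0.015, -0.044, 0], "rot": [0, 0, 0], "grip": 0.0}, {"dp": [0.015, -0.044, 0], "rot": [0, 0, 0], "grip": 0.0}, {"dp": [0.015, -0.044, 0], "rot": [0, 0, 0], "grip": 0.0}, {"dp": [0.015, -0.044, 0], "rot": [0, 0, 0], "grip": 0.0}, {"dp": [0.015, -0.03, 0], "rot": [0, 0, 0], "grip": 0.0}, {"dp": [0.005, -0.01, 0], "rot": [0, 0, 0], "grip": 0.0}, {"dp": [0, 0, 0], "rot": [0, 0, 0], "grip": 0.0}]'

```text
clock: 15.2
tcp_pos: [0.6986, -0.1685, 0.329]
orientation: [3.141, 0.023, -0.004]
contact_force: [1.0, 0.8, 0.8]
grip_width: 0.0004
```

Emit:
send_rows --motion '[{"dp": [0.007, 0.008, -0.02], "rot": [0, 0, 0], "grip": 0.0}, {"dp": [0, 0, -0.04], "rot": [0, 0, 0], "grip": 0.0}, {"dp": [0, 0, -0.04], "rot": [0, 0, 0], "grip": 0.0}, {"dp": [0, 0, -0.022], "rot": [0, 0, 0], "grip": 0.0}, {"dp": [0, 0, -0.006], "rot": [0, 0, 0], "grip": 0.0}, {"dp": [0, 0, 0], "rot": [0, 0, 0], "grip": 0.0}]'

```text
clock: 15.95
tcp_pos: [0.7042, -0.1433, 0.1936]
orientation: [-3.134, -0.05, 0.007]
contact_force: [-0.9, 0.8, 0.8]
grip_width: -0.0
```

Emit:
send_rows --motion '[{"dp": [0, -0.014, -0.006], "rot": [0, 0, 0], "grip": 0.0}, {"dp": [-0.008, 0, 0], "rot": [0, 0, 0], "grip": 0.0}, {"dp": [-0.01, 0, 0], "rot": [0, 0, 0], "grip": 0.0}, {"dp": [-0.01, 0, 0], "rot": [0, 0, 0], "grip": 0.0}, {"dp": [-0.01, 0, 0], "rot": [0, 0, 0], "grip": 0.0}, {"dp": [-0.008, 0, 0], "rot": [0, 0, 0], "grip": 0.0}, {"dp": [-0.003, 0, 0], "rot": [0, 0, 0], "grip": 0.0}, {"dp": [0.0, 0, 0], "rot": [0, 0, 0], "grip": 0.0}]'

```text
clock: 16.95
tcp_pos: [0.6528, -0.1584, 0.1912]
orientation: [-3.136, -0.049, -0.002]
contact_force: [0.3, 0.3, -1.0]
grip_width: 0.0003
```

```bash
cat > wad.py <<'E'
from bench import imaging
from h import *
f=imaging.grab_frame("side");im=f["img"];H,S,V=cv2.split(cv2.cvtColor(im,cv2.COLOR_RGB2HSV))
cv2.imwrite("pics/s_w.png",im[:,:,::-1])
f=imaging.grab_frame("top");im=f["img"]
cv2.imwrite("pics/t_w.png",im[:,:,::-1])
E
python3 wad.py
python3 - <<'E'
import cv2,numpy as np
t=cv2.imread("pics/t_w.png")[115:290,180:500];s=cv2.imread("pics/s_w.png")[150:325,180:500]
cv2.imwrite("pics/p6.png",cv2.resize(np.vstack([t,s]),None,fx=1.7,fy=1.7))
E
```

```text
(no output)
```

View pics/p6.png

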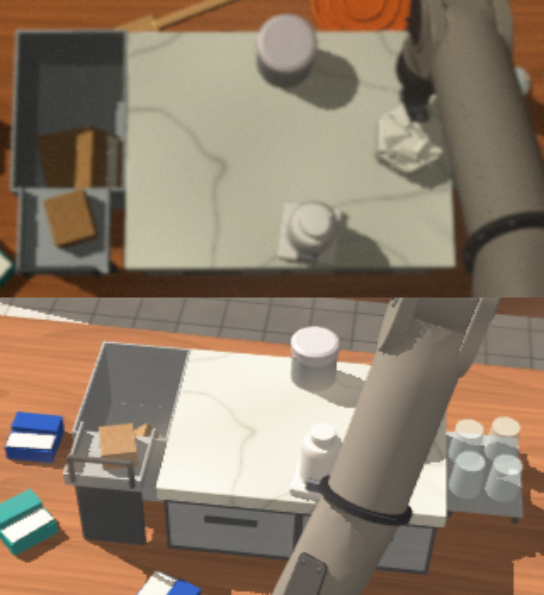

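The wad is now at top crop (408,142), which is about (.586, -.158), in the middle of the lane. I'll go behind it.

Emit:
send_rows --motion '[{"dp": [0.012, 0, 0.005], "rot": [0, 0, 0], "grip": 0.0}, {"dp": [0.003, -0.005, 0.04], "rot": [0, 0, 0], "grip": 0.0}, {"dp": [0, -0.02, 0.04], "rot": [0, 0, 0], "grip": 0.0}, {"dp": [-0.02, -0.03, 0.01], "rot": [0, 0, 0], "grip": 0.05}, {"dp": [-0.035, -0.025, 0], "rot": [0, 0, 0], "grip": 0.05}, {"dp": [-0.02, -0.005, 0], "rot": [0, 0, 0], "grip": 0.05}, {"dp": [0, 0, 0], "rot": [0, 0, 0], "grip": 0.05}]'

```text
clock: 17.92
tcp_pos: [0.5986, -0.2442, 0.2912]
orientation: [-3.134, -0.054, -0.01]
contact_force: [0.4, 1.0, -0.0]
grip_width: 0.0497
```

Emit:
send_rows --motion '[{"dp": [-0.01, 0, -0.02], "rot": [0, 0, -0.02], "grip": 0.05}, {"dp": [0, 0, -0.035], "rot": [0, 0, 0], "grip": 0.05}, {"dp": [0, 0, -0.025], "rot": [0, 0, 0], "grip": 0.05}, {"dp": [0, 0, -0.01], "rot": [0, 0, 0], "grip": 0.05}, {"dp": [0, 0, 0], "rot": [0, 0, 0], "grip": 0.05}]'

```text
clock: 18.55
tcp_pos: [0.5964, -0.2406, 0.2008]
orientation: [-3.133, -0.031, -0.022]
contact_force: [-0.8, 0.2, 0.2]
grip_width: 0.0498
```

Emit:
send_rows --motion '[{"dp": [-0.01, 0, -0.012], "rot": [0, 0, 0], "grip": 0.05}, {"dp": [0, 0.003, -0.005], "rot": [0, 0, 0], "grip": 0.05}, {"dp": [0, 0.01, 0], "rot": [0, 0, 0], "grip": 0.05}, {"dp": [0, 0.012, 0], "rot": [0, 0, 0], "grip": 0.05}, {"dp": [0, 0.012, 0], "rot": [0, 0, 0], "grip": 0.05}, {"dp": [0, 0.012, 0], "rot": [0, 0, 0], "grip": 0.05}, {"dp": [0, 0.012, 0], "rot": [0, 0, 0], "grip": 0.05}, {"dp": [0, 0.012, 0], "rot": [0, 0, 0], "grip": 0.05}, {"dp": [0, 0.012, 0], "rot": [0, 0, 0], "grip": 0.05}]'

```text
clock: 19.68
tcp_pos: [0.588, -0.1493, 0.1861]
orientation: [-3.134, -0.032, -0.031]
contact_force: [-0.1, -0.2, -0.3]
grip_width: 0.0502
```

```bash
cat > w2.py <<'E'
from bench import imaging
from h import *
f=imaging.grab_frame("top");im=f["img"];S=cv2.cvtColor(im,cv2.COLOR_RGB2HSV)
import pickle
f0=pickle.load(open("f0.pkl","rb"))["top"]["img"]
cv2.imwrite("pics/t_w.png",im[:,:,::-1])
print("wad ref V,S in f0:",cv2.cvtColor(f0,cv2.COLOR_RGB2HSV)[175:195:5,410:430:5].reshape(-1,3).tolist()[:6],"slab",S[200,300].tolist(),S[150,280].tolist())
H,Sa,V=cv2.split(S)
m=((V>205)&(Sa<40)).astype(np.uint8);m=cv2.morphologyEx(m,cv2.MORPH_CLOSE,np.ones((5,5)))
n,_,st,ce=cv2.connectedComponentsWithStats(m[135:270,200:450])
for s,c in zip(st[1:],ce[1:]):
    if s[4]>60: print(s.tolist(),(c+[200,135]).round(1),ray(f,c+[200,135],.2).round(3))
E
python3 w2.py
```

```text
wad ref V,S in f0: [[23, 43, 201], [21, 41, 191], [22, 44, 151], [24, 42, 199], [25, 36, 201], [22, 42, 190]] slab [27, 42, 171] [26, 42, 184]
```

```bash
sed -i 's/V>205)&(Sa<40)/V>192)\&(Sa<60)/;s/^print("wad.*$//' w2.py; python3 w2.py
```

```text
[174, 41, 29, 27, 349] [385.6 186.6] [[ 0.612 -0.072]]
[184, 59, 18, 10, 92] [393.1 199.3] [[ 0.58  -0.091]]
[144, 99, 28, 32, 497] [356.2 246.4] [[ 0.461 -0.   ]]
[55, 102, 40, 33, 742] [270.9 258.4] [[0.428 0.206]]
```

Emit:
send_rows --motion '[{"dp": [0, 0.01, -0.002], "rot": [0, -0.015, 0], "grip": 0.05}, {"dp": [-0.001, 0.014, 0], "rot": [0, 0, 0], "grip": 0.05}, {"dp": [-0.001, 0.014, 0], "rot": [0, 0, 0], "grip": 0.05}, {"dp": [-0.001, 0.014, 0], "rot": [0, 0, 0], "grip": 0.05}, {"dp": [0, 0.014, 0], "rot": [0, 0, 0], "grip": 0.05}, {"dp": [0, 0.014, 0], "rot": [0, 0, 0], "grip": 0.05}, {"dp": [0, 0.014, 0], "rot": [0, 0, 0], "grip": 0.05}, {"dp": [0, 0.014, 0], "rot": [0, 0, 0], "grip": 0.05}, {"dp": [0, 0.014, 0], "rot": [0, 0, 0], "grip": 0.05}, {"dp": [0, 0.014, 0], "rot": [0, 0, 0], "grip": 0.05}, {"dp": [0, 0.014, 0], "rot": [0, 0, 0], "grip": 0.05}, {"dp": [0, 0.014, 0], "rot": [0, 0, 0], "grip": 0.05}]'

```text
clock: 21.28
tcp_pos: [0.5847, 0.0263, 0.184]
orientation: [-3.133, -0.033, -0.056]
contact_force: [0.4, 0.4, -0.3]
grip_width: 0.0501
```

```bash
python3 w2.py
```

```text
[98, 0, 37, 21, 300] [313.  141.3] [[0.727 0.11 ]]
[103, 41, 27, 29, 459] [315.7 190.7] [[0.599 0.101]]
[55, 58, 48, 77, 1846] [271.4 243.6] [[0.465 0.206]]
[143, 99, 27, 32, 460] [354.8 246.9] [[0.46  0.003]]
```

The wad is through the gap, at about (.595, .095), and the caddy and dispenser haven't moved. I'll push on to the bin with a slight +x drift.

Emit:
send_rows --motion '[{"dp": [0.001, 0.01, 0], "rot": [0, -0.03, 0], "grip": 0.05}, {"dp": [0.002, 0.014, 0], "rot": [0, 0, 0], "grip": 0.05}, {"dp": [0.002, 0.014, 0], "rot": [0, 0, 0], "grip": 0.05}, {"dp": [0.002, 0.014, 0], "rot": [0, 0, 0], "grip": 0.05}, {"dp": [0.002, 0.014, 0], "rot": [0, 0, 0], "grip": 0.05}, {"dp": [0.002, 0.014, 0], "rot": [0, 0, 0], "grip": 0.05}, {"dp": [0.002, 0.014, 0], "rot": [0, 0, 0], "grip": 0.05}, {"dp": [0.002, 0.014, 0], "rot": [0, 0, 0], "grip": 0.05}, {"dp": [0.002, 0.014, 0], "rot": [0, 0, 0], "grip": 0.05}, {"dp": [0.002, 0.014, 0], "rot": [0, 0, 0], "grip": 0.05}]'

```text
clock: 22.58
tcp_pos: [0.6051, 0.1736, 0.1841]
orientation: [-3.131, -0.035, -0.107]
contact_force: [-0.1, -0.7, 0.4]
grip_width: 0.0497
```

```bash
python3 w2.py
```

```text
[99, 0, 38, 24, 545] [317.9 143.3] [[0.721 0.097]]
[44, 38, 25, 23, 278] [254.4 185.2] [[0.611 0.253]]
[55, 75, 49, 60, 2012] [274.3 246.2] [[0.459 0.199]]
```

Emit:
send_rows --motion '[{"dp": [0.002, 0.012, 0], "rot": [0, 0.03, 0], "grip": 0.05}, {"dp": [0.002, 0.014, 0], "rot": [0, 0.03, 0], "grip": 0.05}, {"dp": [0.001, 0.014, 0], "rot": [0, 0, 0], "grip": 0.05}, {"dp": [0, 0.014, 0], "rot": [0, 0, 0], "grip": 0.05}, {"dp": [0, 0.014, 0], "rot": [0, 0, 0], "grip": 0.05}, {"dp": [0, 0.014, 0], "rot": [0, 0, 0], "grip": 0.05}, {"dp": [0, 0.014, 0], "rot": [0, 0, 0], "grip": 0.05}, {"dp": [0, 0.01, 0], "rot": [0, 0, 0], "grip": 0.05}, {"dp": [0, 0, 0], "rot": [0, 0, 0], "grip": 0.05}]'

```text
clock: 23.75
tcp_pos: [0.6089, 0.2895, 0.1842]
orientation: [-3.131, -0.041, -0.012]
contact_force: [-0.2, -0.5, 0.2]
grip_width: 0.0495
```

```bash
python3 w2.py
```

```text
[88, 0, 48, 25, 803] [312.2 145.7] [[0.715 0.111]]
[55, 86, 47, 49, 1334] [272.3 252.2] [[0.444 0.203]]
```

No wad is left on the slab and the contact force is about zero. I'll lift, then locate the handle from the first frames.

Emit:
send_rows --motion '[{"dp": [0, 0, 0.04], "rot": [0, 0, 0], "grip": 0.05}, {"dp": [0, 0, 0.05], "rot": [0, 0, 0], "grip": 0.05}, {"dp": [-0.02, 0, 0.04], "rot": [0, 0, 0], "grip": 0.05}, {"dp": [-0.04, 0.01, 0], "rot": [0, 0, 0], "grip": 0.05}, {"dp": [-0.04, 0.01, 0], "rot": [0, 0, 0], "grip": 0.05}, {"dp": [-0.04, 0.01, 0], "rot": [0, 0, 0], "grip": 0.05}, {"dp": [-0.03, 0.01, 0], "rot": [0, 0, 0], "grip": 0.05}, {"dp": [-0.015, 0.005, 0], "rot": [0, 0, 0], "grip": 0.05}, {"dp": [0, 0, 0], "rot": [0, 0, 0], "grip": 0.05}]'

```text
clock: 24.92
tcp_pos: [0.422, 0.326, 0.3177]
orientation: [-3.136, -0.021, -0.016]
contact_force: [0.8, 0.2, 0.5]
grip_width: 0.0501
```

Run:
```python
import pickle,numpy as np
from h import *
from bench import imaging
F=pickle.load(open("f0.pkl","rb"))
print("side bar",ray(F["side"],[(221.3,245),(258,248.3)],.231).round(3))
t=imaging.grab_frame("top");s=imaging.grab_frame("side")
a=cv2.resize(F["top"]["img"][205:285,170:270],(500,400),interpolation=cv2.INTER_CUBIC)  # 5x
b=cv2.resize(s["img"][150:270,190:290],(300,360))
c=cv2.resize(t["img"][115:290,180:500],(480,262))
o=np.zeros((600,800,3),np.uint8);o[:400,:500]=a[:,:500];o[:360,500:]=b;o[362-24:600,320:800]=c
cv2.imwrite("pics/p7.png",o[:,:,::-1])
```

```text
side bar [[0.378 0.385]
 [0.381 0.282]]
```

View pics/p7.png

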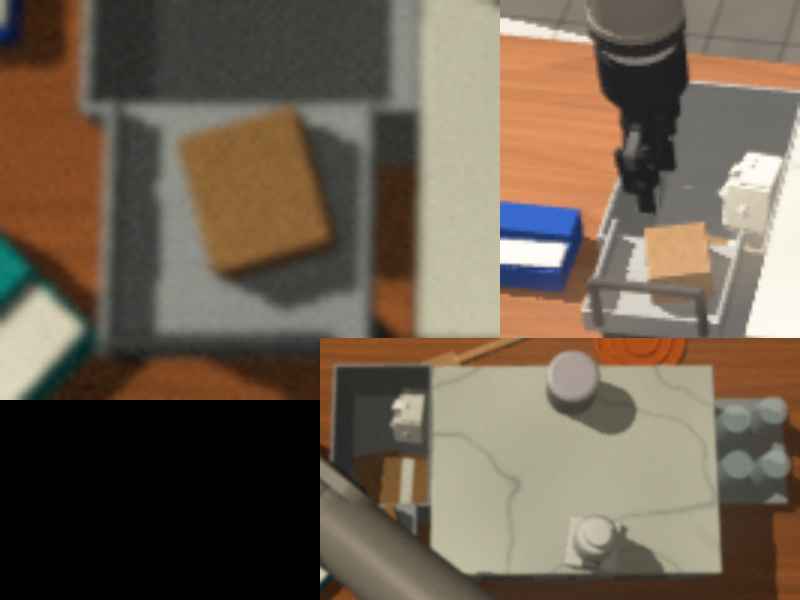

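The wad and carton are both in the bin (inset (405,415) and (405,482)), the slab is clear, and the caddy, dispenser and glasses are unmoved. The handle bar is at about (.381, .334, .231), so I'll go and grip it.

Emit:
send_rows --motion '[{"dp": [-0.02, 0.004, 0], "rot": [0, 0, 0], "grip": 0.05}, {"dp": [-0.018, 0.003, -0.01], "rot": [0, 0, 0], "grip": 0.05}, {"dp": [0, 0, -0.03], "rot": [0, 0, 0], "grip": 0.05}, {"dp": [0, 0, -0.03], "rot": [0, 0, 0], "grip": 0.05}, {"dp": [0, 0, -0.015], "rot": [0, 0, 0], "grip": 0.05}, {"dp": [0, 0, 0], "rot": [0, 0, 0], "grip": 0.05}]'

```text
clock: 25.78
tcp_pos: [0.3835, 0.3324, 0.2303]
orientation: [-3.134, -0.01, -0.014]
contact_force: [0.3, -0.3, 0.3]
grip_width: 0.0498
```

Emit:
send_rows --motion '[{"dp": [-0.001, 0, -0.015], "rot": [0, 0, 0], "grip": 0.05}, {"dp": [0, 0, -0.003], "rot": [0, 0, 0], "grip": 0.05}, {"dp": [0, 0, 0], "rot": [0, 0, 0], "grip": 0.02}, {"dp": [0, 0, 0], "rot": [0, 0, 0], "grip": 0.005}, {"dp": [0, 0, 0], "rot": [0, 0, 0], "grip": 0.005}, {"dp": [0, 0, 0], "rot": [0, 0, 0], "grip": 0.005}]' --grip_force 25

```text
clock: 26.52
tcp_pos: [0.3858, 0.3337, 0.2138]
orientation: [-3.13, -0.007, -0.024]
contact_force: [-2.1, -0.1, -1.5]
grip_width: 0.0088
```

The bar is gripped (opening 8.8 mm). Now I'll lift along the 141 mm arc about the hinge, in stages.

Emit:
send_rows --motion '[{"dp": [0.0045, 0, 0.0076], "rot": [0, 0, 0], "grip": 0.005}, {"dp": [0.0046, 0, 0.0076], "rot": [0, 0, 0], "grip": 0.005}, {"dp": [0.0054, 0, 0.007], "rot": [0, 0, 0], "grip": 0.005}, {"dp": [0.0055, 0, 0.0068], "rot": [0, 0, 0], "grip": 0.005}, {"dp": [0.006, 0, 0.0063], "rot": [0, 0, 0], "grip": 0.005}, {"dp": [0.0065, 0, 0.006], "rot": [0, 0, 0], "grip": 0.005}]'

```text
clock: 27.28
tcp_pos: [0.4193, 0.3343, 0.2576]
orientation: [-3.13, -0.01, -0.021]
contact_force: [0.7, 2.3, -6.8]
grip_width: 0.0089
```

Emit:
send_rows --motion '[{"dp": [0.007, 0, 0.005], "rot": [0, 0, 0], "grip": 0.005}, {"dp": [0.007, 0, 0.0048], "rot": [0, 0, 0], "grip": 0.005}, {"dp": [0.0076, 0, 0.0043], "rot": [0, 0, 0], "grip": 0.005}, {"dp": [0.0076, 0, 0.004], "rot": [0, 0, 0], "grip": 0.005}, {"dp": [0.0081, 0, 0.0032], "rot": [0, 0, 0], "grip": 0.005}, {"dp": [0.0081, 0, 0.003], "rot": [0, 0, 0], "grip": 0.005}]'

```text
clock: 28.02
tcp_pos: [0.4657, 0.3353, 0.2856]
orientation: [-3.13, -0.012, -0.018]
contact_force: [-3.5, 1.4, 3.5]
grip_width: 0.0091
```

Emit:
send_rows --motion '[{"dp": [0.008, 0, 0.0015], "rot": [0, 0, 0], "grip": 0.005}, {"dp": [0.008, 0, 0.0015], "rot": [0, 0, 0], "grip": 0.005}, {"dp": [0.008, 0, 0.0005], "rot": [0, 0, 0], "grip": 0.005}, {"dp": [0.008, 0, 0], "rot": [0, 0, 0], "grip": 0.005}, {"dp": [0.007, 0, 0], "rot": [0, 0, 0], "grip": 0.005}, {"dp": [0.003, 0, 0], "rot": [0, 0, 0], "grip": 0.005}, {"dp": [0, 0, 0], "rot": [0, 0, 0], "grip": 0.005}, {"dp": [0, 0, 0], "rot": [0, 0, 0], "grip": 0.005}]'

```text
clock: 29.02
tcp_pos: [0.5141, 0.3364, 0.2916]
orientation: [-3.126, -0.01, -0.028]
contact_force: [-1.6, 2.4, 3.1]
grip_width: 0.0086
```

Run:
```python
from bench import imaging
from h import *
f=imaging.grab_frame("side");cv2.imwrite("pics/s8.png",f["img"][:,:,::-1])
m=brown(f["img"])
n,_,st,ce=cv2.connectedComponentsWithStats(m[165:300,215:300])
for s,c in zip(st[1:],ce[1:]):
    if s[4]>40: print(s.tolist(),(c+[215,165]).round(1))
```

```text
[0, 0, 23, 65, 853] [223.1 188.2]
[38, 3, 47, 13, 410] [276.1 174. ]
[0, 74, 38, 61, 752] [222.3 274.4]
[50, 119, 19, 16, 110] [272.2 291.4]
```

The pan is at about 1.07 rad and the offcut is no longer visible in its old place. I'll tilt a little further, dwell, then lower back along the arc.

Emit:
send_rows --motion '[{"dp": [0.006, 0, -0.0005], "rot": [0, 0, 0], "grip": 0.005}, {"dp": [0.006, 0, -0.0005], "rot": [0, 0, 0], "grip": 0.005}, {"dp": [0, 0, 0], "rot": [0, 0, 0], "grip": 0.005}, {"dp": [0, 0, 0], "rot": [0, 0, 0], "grip": 0.005}, {"dp": [-0.008, 0, 0.0005], "rot": [0, 0, 0], "grip": 0.005}, {"dp": [-0.008, 0, 0], "rot": [0, 0, 0], "grip": 0.005}, {"dp": [-0.008, 0, -0.0005], "rot": [0, 0, 0], "grip": 0.005}, {"dp": [-0.008, 0, -0.001], "rot": [0, 0, 0], "grip": 0.005}, {"dp": [-0.008, 0, -0.0015], "rot": [0, 0, 0], "grip": 0.005}]'

```text
clock: 30.2
tcp_pos: [0.4858, 0.3357, 0.2883]
orientation: [-3.126, -0.009, -0.034]
contact_force: [0.6, 1.2, 3.1]
grip_width: 0.0088
```

Emit:
send_rows --motion '[{"dp": [-0.008, 0, -0.0018], "rot": [0, 0, 0], "grip": 0.005}, {"dp": [-0.008, 0, -0.0023], "rot": [0, 0, 0], "grip": 0.005}, {"dp": [-0.0078, 0, -0.003], "rot": [0, 0, 0], "grip": 0.005}, {"dp": [-0.0076, 0, -0.0037], "rot": [0, 0, 0], "grip": 0.005}, {"dp": [-0.0074, 0, -0.0044], "rot": [0, 0, 0], "grip": 0.005}, {"dp": [-0.007, 0, -0.005], "rot": [0, 0, 0], "grip": 0.005}]'

```text
clock: 30.95
tcp_pos: [0.4352, 0.3347, 0.2666]
orientation: [-3.129, -0.01, -0.03]
contact_force: [-3.5, -1.1, 6.6]
grip_width: 0.0089
```

Emit:
send_rows --motion '[{"dp": [-0.0075, 0, -0.005], "rot": [0, 0, 0], "grip": 0.005}, {"dp": [-0.0072, 0, -0.0055], "rot": [0, 0, 0], "grip": 0.005}, {"dp": [-0.0068, 0, -0.006], "rot": [0, 0, 0], "grip": 0.005}, {"dp": [-0.0062, 0, -0.0065], "rot": [0, 0, 0], "grip": 0.005}, {"dp": [-0.0058, 0, -0.007], "rot": [0, 0, 0], "grip": 0.005}, {"dp": [-0.0052, 0, -0.007], "rot": [0, 0, 0], "grip": 0.005}]'

```text
clock: 31.7
tcp_pos: [0.3937, 0.3338, 0.226]
orientation: [-3.13, -0.009, -0.029]
contact_force: [1.2, 0.0, -1.4]
grip_width: 0.0087
```

Emit:
send_rows --motion '[{"dp": [-0.004, 0, -0.006], "rot": [0, 0, 0], "grip": 0.005}, {"dp": [-0.002, 0, -0.004], "rot": [0, 0, 0], "grip": 0.005}, {"dp": [0, 0, -0.001], "rot": [0, 0, 0], "grip": 0.005}, {"dp": [0, 0, 0], "rot": [0, 0, 0], "grip": 0.005}]'

```text
clock: 32.2
tcp_pos: [0.3861, 0.3336, 0.2134]
orientation: [-3.131, -0.01, -0.026]
contact_force: [-0.3, 0.2, -0.2]
grip_width: 0.0087
```

Back at the starting position. I'll release, rise and clear away.

Emit:
send_rows --motion '[{"dp": [0, 0, 0], "rot": [0, 0, 0], "grip": 0.05}, {"dp": [0, 0, 0], "rot": [0, 0, 0], "grip": 0.05}, {"dp": [0, 0, 0], "rot": [0, 0, 0], "grip": 0.05}, {"dp": [0, 0, 0], "rot": [0, 0, 0], "grip": 0.05}, {"dp": [0, 0, 0.02], "rot": [0, 0, 0], "grip": 0.05}, {"dp": [0, 0, 0.04], "rot": [0, 0, 0], "grip": 0.05}, {"dp": [0, 0, 0.05], "rot": [0, 0, 0], "grip": 0.05}, {"dp": [0, 0, 0.05], "rot": [0, 0, 0], "grip": 0.05}, {"dp": [0.01, -0.05, 0.01], "rot": [0, 0, 0], "grip": 0.05}, {"dp": [0.01, -0.055, 0], "rot": [0, 0, 0], "grip": 0.05}, {"dp": [0.01, -0.055, 0], "rot": [0, 0, 0], "grip": 0.05}, {"dp": [0.01, -0.055, 0], "rot": [0, 0, 0], "grip": 0.05}, {"dp": [0.01, -0.055, 0], "rot": [0, 0, 0], "grip": 0.05}, {"dp": [0.01, -0.05, 0], "rot": [0, 0, 0], "grip": 0.05}, {"dp": [0, 0, 0], "rot": [0, 0, 0], "grip": 0.05}, {"dp": [0, 0, 0], "rot": [0, 0, 0], "grip": 0.05}]'

```text
clock: 34.2
tcp_pos: [0.4454, 0.0037, 0.3908]
orientation: [-3.129, -0.011, -0.033]
contact_force: [-0.2, -0.1, -1.0]
grip_width: 0.0499
```

Run:
```python
from bench import imaging
from h import *
t=imaging.grab_frame("top");s=imaging.grab_frame("side")
o=np.zeros((600,800,3),np.uint8)
o[:300,:548]=cv2.resize(t["img"][115:290,180:500],(548,300));o[300:,:548]=cv2.resize(s["img"][150:325,180:500],(548,300))
o[:,550:800]=cv2.resize(np.vstack([t["img"][125:280,180:280],s["img"][160:280,195:295]]),(250,600))
cv2.imwrite("pics/p9.png",o[:,:,::-1])
```

```text
(no output)
```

View pics/p9.png

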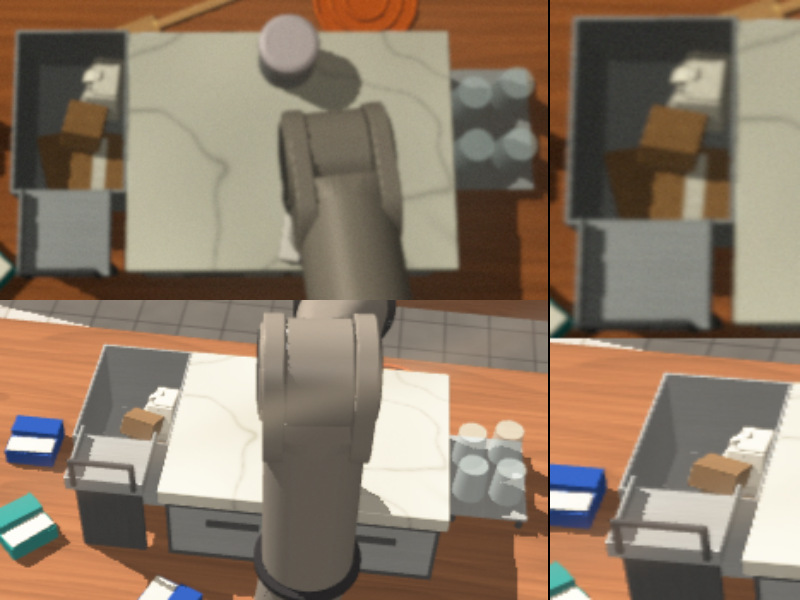

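The offcut is in the bin (top inset (672,138)) with the wad, carton and crushed. The pan is empty and flat, and the arm is clear (TCP 0.39 m, about zero force).

```bash
python3 -c "from bench import hand_in; print(hand_in())"
```

```text
the job is handed in; nothing more can be done
None
```

The job is done and handed in at about 34 s of the 69 s allowed. The crushed carton, the carton and the wad were slid along the slab into the bin in that order. Then I lifted the pan by its handle to about 1.1–1.2 rad, so the little box dropped in. I lowered the pan flat again and released it.

**One snag:** the carton turned and its corner caught on the pan's side wall. The end-of-move reading there was about 19 N in x and 17 N in y (about 26 N combined). I backed off and nudged it 3–4 cm away from the robot, and it dropped in.

**Last checks:**
- **Bin, pan and slab:** the final pictures show all four pieces in the bin, the pan empty and flat, and the slab clear where it could be seen.
- **Caddy and glasses:** they stand where they were.
- **Dispenser:** the arm mostly hid it in the last picture. It stood unmoved in the picture before, and the arm only passed well above it afterwards.
- **Arm:** it was clear of everything, with about zero contact force.

No check failed or disagreed.

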